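# Strip the bayonet cones off the frame jig

### The arm

A 7-joint arm with a two-finger parallel gripper is mounted at the origin on the work surface. World frame = base frame: x ahead of the robot, y to its left, z up, the work surface at z = 0. Lengths are in m, angles in rad, forces in N, time in s.
With the tool pointing down it reaches from about 0.4 to 0.9 m from the base axis. Payload 5.5 kg.
Tool frame: the origin (TCP) lies midway between the tips of the shut fingers; the grasp point (between the pads) lies 19 mm behind it (manip.grip_depth is the distance from the TCP to the grasp point, in m); z points along the fingers, y is the line along which they close (so a half turn about z gives the same grasp; the last joint's range is limited). The gripper opens to 92 mm and grips with 3 to 60 N. Pads are 19 mm wide; open, the fingers measure 130 mm over their backs; the gripper's body (75 mm by 190 mm) begins 47 mm behind the grasp point.
Start: joints at [1.529, 0.501, -0.427, 1.55, 0.221, 1.138, -0.21], TCP at [0.195, -0.62, 0.227] pointing down, gripper open.
Joint ranges: [-2.88, 2.88], [-0.31, 2.03], [-1.54, 1.56], [0.2, 2.42], [-1.41, 4.55], [0.19, 2.02], [-2.57, 2.57]. Speed limits (rad/s): [2.57, 2.57, 3.14, 3.14, 3.14, 3.14, 3.14].

### API

Orientations are given as a unit quaternion [x, y, z, w].
In Python, from bench import manip, effector, viewer gives the robot as it stands. Calls block until the motion is done:
- manip.move_pose(position, orientation): joint-space move of the TCP to a pose.
- manip.servo_line(position, ori=None, vel=0.15): straight line of the TCP; ori=None keeps the orientation; vel is the mean speed in m/s.
- manip.movej(angles): joint-space move.
- effector.open_jaws() and effector.close(f_grip=None): open the fingers fully, or close them until they stop; f_grip is the grip in N (None keeps the last).
- manip.sleep(seconds).
- manip.solve_ik(position, orientation): joint angles nearest the present ones, or None.
- viewer.get_image(name): name is "scene" or "side" or "wrist"; returns the picture (400x640x3 uint8, red, green, blue); there is no depth.
- viewer.get_calibration(name): a dict with "vfov" (degrees; the focal length in pixels is half the picture's height over the tangent of half this angle, whatever the lens; pixels are square), "cx", "cy" (the principal point, pixels), "dist_coeffs" ([k1, k2, p1, p2, k3] as OpenCV has them; the pictures are not rectified), "eye" and "attitude" of the camera in the world. Camera axes: x right, y down, z forward; pixel columns grow to the right and rows downward; lengths in m; the calibration is good to about 2 mm. A picture is of the moment at which its call begins: read the wrist's pose just before it. get_calibration takes no time and is no camera call; for the wrist camera it gives the pose at the moment of the call.
A pose or a line that the arm cannot do raises manip.PlanningError and nothing moves.
- manip.hand_in(): hands the job in; it is judged then, once.
Readings, each from a call of its own:
- manip.current_clock(): time.
- manip.current_q(): joint angles.
- manip.current_joint_velocities(): joint speeds.
- manip.current_tau(): joint torques, N m.
- manip.current_tool_pos(): TCP position.
- manip.current_tcp_rot(): TCP orientation.
- manip.current_force(): force on the tool from outside, world axes, zero at the start.
- manip.current_wrist_torque(): the same for the moment, N m.
- manip.current_finger_gap(): finger opening in m.
- manip.current_gripper_force(): force on a finger pad.
Only numpy, scipy, OpenCV 4.12 (cv2) and the standard library are available. Lean on these libraries where they do the work, as an engineer would, in place of code of your own. Each camera call takes 0.05 s, during which the arm holds its last target. There are 200 camera calls.

### The job

Strip the frame-building jig: put every wooden tube block that stands over a release button into the flat aluminium tray, side by side and not stacked, and take every centring cone out of its bayonet mount (press the mount's button, turn the cone a quarter turn counter-clockwise, lift it off) and stand it upright well inside the rubber mat. The cones are soft aluminium: grip them lightly, never above 70 N a finger, and set them down gently without dropping them; leave the tin, the hammer and the wrench alone.

Things in the scene. Friction and masses are not known exactly. Their poses are not given: they have to be found in the camera images.
- table: the wooden work bench; its top is the work surface, z = 0
- mount0: round steel bayonet mount bolted to the bench, 108 mm across, 24 mm high. Origin on its axis at bench level, z up. Inner floor 8 mm up. Two arc jaws, each about 120 degrees long, centred on its +x and -x, overhang the floor from 17.5 to 24 mm up, outside radius 32 mm; gaps on +y and -y. Release button 92 mm from the axis along +x. cone0, if present, starts locked in this mount
- mount1: same as mount0. Locked, a cone's x axis lies along the mount's x (within 5 degrees), lugs under the jaws. Button down, the cone turns freely counter-clockwise seen from above, at most about 105 degrees; at 80 to 100 degrees its lugs are in the gaps and it lifts straight out (lift 20 mm to clear the jaws). It cannot turn clockwise. cone1, if present, starts locked in this mount
- mount2: same as mount0. cone2, if present, starts locked in this mount
- button0 (a joint): release button of mount0: 0 standing up, 0.012 m fully down. Pushing it straight down takes about 4 N all the way (no spring); it stays where it is left. Its pin bars the cone from turning until it is past 0.0095
- button0_top (a point): centre of the top of mount0's release button, a steel plunger 22 mm across, top 24.5 mm above the bench when up, 12.5 mm when fully down, in a housing 26 mm across and 12 mm high
- button1 (a joint): release button of mount1: 0 standing up, 0.012 m fully down. Pushing it straight down takes about 4 N all the way (no spring); it stays where it is left. Its pin bars the cone from turning until it is past 0.0095
- button1_top (a point): centre of the top of mount1's release button, a steel plunger 22 mm across, top 24.5 mm above the bench when up, 12.5 mm when fully down, in a housing 26 mm across and 12 mm high
- button2 (a joint): release button of mount2: 0 standing up, 0.012 m fully down. Pushing it straight down takes about 4 N all the way (no spring); it stays where it is left. Its pin bars the cone from turning until it is past 0.0095
- button2_top (a point): centre of the top of mount2's release button, a steel plunger 22 mm across, top 24.5 mm above the bench when up, 12.5 mm when fully down, in a housing 26 mm across and 12 mm high
- cone0: soft bare aluminium centring cone, 70 mm tall, about 0.32 kg; may be absent. Origin at the centre of its underside, z up. Foot: disc 58 mm across, 18 mm high (3 mm play in the jaws); at its bottom two lugs along its x (84 mm over both, 14 mm wide, 8 mm thick). Neck 34 mm across. Grip section 24 to 52 mm up: two flats 36 mm apart facing its +y and -y, 44 mm long along x. Small cone on top
- cone1: same as cone0; may be absent. All cones: grip across the flats about 40 mm up, with 70 N a finger at most (25 to 40 N is plenty)
- cone2: same as cone0; may be absent
- block0: wooden tube block, a bridge 50 mm long (its x), 56 mm wide (its y), 50 mm high, about 0.11 kg; may be absent. Origin at the centre of its underside, z up. Tunnel along x, 38 mm wide and 30 mm high, between two 9 mm legs; solid roof. Starts astride the button of mount0 and hides it. Grip it across its y sides
- block1: same as block0, at the start astride the button of mount1; may be absent
- mat: black rubber mat fixed on the bench, 220 mm (its x) by 180 mm (its y), 5 mm thick; origin at the centre of its underside
- tray: flat aluminium parts tray fixed on the bench, 110 mm (its x) by 160 mm (its y) outside, floor 4 mm thick, lip 4 mm thick and 18 mm high; origin at the centre of its underside
- tin: grey tin, 68 mm across, 55 mm high, standing; not part of the job. Origin under its centre
- hammer: hammer lying on the bench; not part of the job
- wrench: wrench lying on the bench; not part of the job
There are look-alikes about, which are no part of the job. What is shaped like the cone2 but turquoise is not meant. Leave any blue look-alike of the block1 alone.

How it is judged:
By the outcome, as a careful person would: the job done as asked, in the order asked, and still so for the second after the job is handed in, with the robot touching nothing.
Of cone0, cone1, cone2 only 2 to 3 are there at a start; the rules pass over those that are not, and their reading is None.
Of block0, block1 only 1 to 2 are there at a start; the rules pass over those that are not, and their reading is None.
At some moment in a run one of block0, block1 may be knocked a few centimetres aside while the robot is not near it.
It also fails if it takes over 210 s, if anything falls off the work surface, if the arm or the gripper's body presses on something with over 40 N, if the wrist force passes 120 N, or if a joint passes its speed limit or range.

## Working session

There is one attempt and no reset: what is moved stays moved. The work goes in short steps, each a Python script; the robot and the scene stay as the last script left them, time stands still between calls to the robot, and variables do not carry over. Pictures are saved under pics/ and viewed, at most 14 in all, crops included, and the job is handed in when it is done.

```bash
ls; mkdir -p pics; python3 - <<'E'
from bench import manip, effector, viewer
import cv2
for n in ["scene","side","wrist"]:
    c=viewer.get_calibration(n); print(n,c)
    cv2.imwrite(f"pics/{n}0.png",viewer.get_image(n)[:,:,::-1])
print(manip.current_clock(),manip.current_tcp_rot(),manip.current_finger_gap())
E
```

```text
pics
scene {'vfov': 56.62248735464183, 'cx': 320.8697213695236, 'cy': 203.5073692931987, 'dist_coeffs': array([-0.04637859,  0.        ,  0.        ,  0.        ,  0.        ]), 'eye': array([1.39614301, 0.40007977, 0.69436615]), 'attitude': array([ 0.47850271,  0.74950608, -0.38424284, -0.24826041])}
side {'vfov': 46.31117884184972, 'cx': 322.36962033302996, 'cy': 202.80179735076064, 'dist_coeffs': array([0.00514462, 0.        , 0.        , 0.        , 0.        ]), 'eye': array([0.41112008, 0.88452289, 1.08486812]), 'attitude': array([-0.08827313,  0.93628188, -0.33835975,  0.0331176 ])}
wrist {'vfov': 64.97776399498449, 'cx': 318.0192743400113, 'cy': 199.10456922216528, 'dist_coeffs': array([-0.0486894,  0.       ,  0.       ,  0.       ,  0.       ]), 'eye': array([ 0.27025595, -0.59565182,  0.38423246]), 'attitude': array([ 0.79721719, -0.58516074, -0.088996  ,  0.1187913 ])}
0.15 [ 9.88408503e-01  1.51815945e-01 -7.98729408e-05 -7.37516772e-04] 0.09221630538423445
```

View pics/scene0.png

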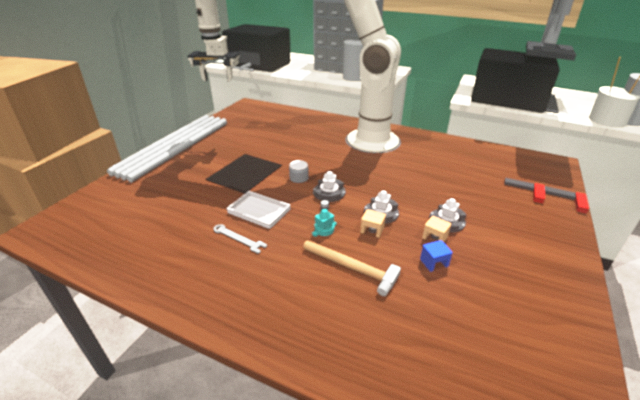

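View pics/side0.png

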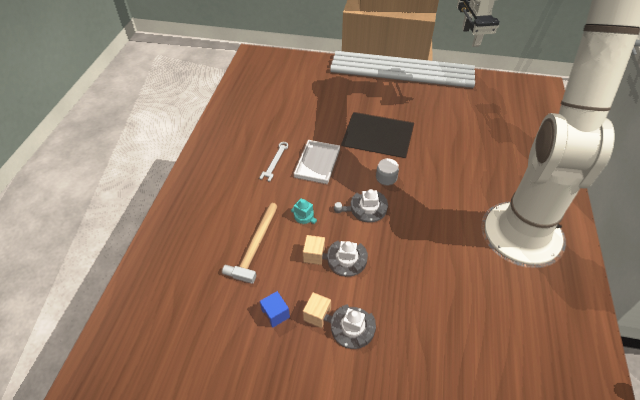

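The side view shows mounts at about (370,207), (347,258) and (353,327), each with a bare aluminium cone. There are wooden blocks at (314,248) and (317,308), and a bare button at (338,207). The look-alikes are a turquoise cone at (303,211) and a blue block at (275,309). The tray is at (318,161), the mat at (379,134) and the tin at (388,172).

```bash
cat > h.py <<'E'
from bench import manip, effector, viewer
import cv2, numpy as np
from scipy.spatial.transform import Rotation as R
def cam(c):
    f=200/np.tan(np.radians(c["vfov"])/2)
    return np.array([[f,0,c["cx"]],[0,f,c["cy"]],[0,0,1]]),np.array(c["dist_coeffs"])
def ray(c,uv,z):
    """pixels -> world points on plane z"""
    K,d=cam(c); uv=np.atleast_2d(np.array(uv,float))
    n=cv2.undistortPoints(uv[:,None],K,d)[:,0]
    v=R.from_quat(c["attitude"]).apply(np.c_[n,np.ones(len(n))])
    return c["eye"]+v*((z-c["eye"][2])/v[:,2])[:,None]
def proj(c,P):
    K,d=cam(c); Q=R.from_quat(c["attitude"]).inv().apply(np.atleast_2d(P)-c["eye"])
    return cv2.projectPoints(Q,np.zeros(3),np.zeros(3),K,d)[0][:,0]
def down(a):
    """tool pointing down, tool y axis (closing line) at world angle a; picks nearest equivalent via IK"""
    y=np.array([np.cos(a),np.sin(a),0]); z=np.array([0,0,-1.]); x=np.cross(y,z)
    return R.from_matrix(np.c_[x,y,z]).as_quat()
def yawnow():
    y=R.from_quat(manip.current_tcp_rot()).apply([0,1,0]); return np.arctan2(y[1],y[0])
def rectify(img,c,z,x0,x1,y0,y1,s):
    """top view of plane z, s px per m; col=(y1-y), row=(x1-x)"""
    xs=x1-np.arange(int((x1-x0)*s))/s; ys=y1-np.arange(int((y1-y0)*s))/s
    X,Y=np.meshgrid(xs,ys,indexing='ij')
    p=proj(c,np.c_[X.ravel(),Y.ravel(),np.full(X.size,z)]).reshape(*X.shape,2).astype(np.float32)
    return cv2.remap(img,p[...,0],p[...,1],cv2.INTER_LINEAR)
E
python3 - <<'E'
from h import *
c=viewer.get_calibration("side")
np.set_printoptions(precision=3,suppress=True)
for n,uv,z in [("m_a",(370,207),.02),("m_b",(347,258),.02),("m_c",(353,327),.02),("but",(338,207),.0245),("blk_b",(314,244),.05),("blk_c",(317,303),.05),("turq",(303,213),.02),("blue",(273,302),.05),("tray",(318,161),.01),("mat",(379,134),.005),("tin",(388,165),.055)]:
    print(n,ray(c,uv,z)[0])
img=viewer.get_image("side")
mask=(img.max(2)<50).astype(np.uint8)
n,l,s,ce=cv2.connectedComponentsWithStats(mask)
i=l[134,379]
ct=max(cv2.findContours((l==i).astype(np.uint8),0,2)[0],key=cv2.contourArea)
P=ray(c,ct[:,0],.005)[:,:2].astype(np.float32); print("mat",cv2.minAreaRect(P))
mask=((img.max(2).astype(int)-img.min(2)<40)&(img.min(2)>120)).astype(np.uint8)
n,l,s,ce=cv2.connectedComponentsWithStats(mask)
for i in range(1,n):
    if s[i,4]>300: print(s[i],ce[i])
e=viewer.get_calibration("wrist"); T=R.from_quat(manip.current_tcp_rot())
print("wristcam in tool",T.inv().apply(e["eye"]-manip.current_tool_pos()), (T.inv()*R.from_quat(e["attitude"])).as_matrix())
E
```

```text
m_a [0.439 0.005 0.02 ]
m_b [0.478 0.193 0.02 ]
m_c [0.433 0.386 0.02 ]
but [0.531 0.026 0.024]
blk_b [0.57  0.185 0.05 ]
blk_c [0.528 0.355 0.05 ]
turq [0.628 0.063 0.02 ]
blue [0.634 0.372 0.05 ]
tray [ 0.628 -0.163  0.01 ]
mat [ 0.449 -0.334  0.005]
tin [ 0.405 -0.142  0.055]
mat ((0.6648609042167664, -0.3210415840148926), (2.9866788387298584, 1.803638219833374), 10.662602424621582)
[598   0  42  27 958] [620.895  12.543]
[    0    17   574   383 52501] [132.16  171.022]
[ 569   32   71   76 3311] [602.853  69.206]
[ 34  52  31  38 382] [50.73  70.105]
[ 527  108   88  117 5155] [573.006 159.937]
[ 294  140   46   43 1345] [316.689 161.247]
[359 189  21  25 384] [369.591 201.026]
[ 485  202   80   64 2612] [523.578 239.783]
[336 241  23  26 447] [347.226 253.389]
[222 265  34  18 315] [239.387 271.93 ]
[618 301  22  28 348] [631.374 317.46 ]
[340 308  26  29 560] [353.282 322.179]
[625 354  15  46 439] [634.175 372.695]
wristcam in tool [ 0.079 -0.    -0.158] [[-0.001 -0.956 -0.294]
 [ 1.    -0.    -0.001]
 [ 0.001 -0.294  0.956]]
```

```bash
python3 - <<'E'
from h import *
import pickle
D={}
for n,x,y in [("mat",.50,-.26),("a",.49,.015),("b",.52,.19),("c",.49,.37)]:
    try: manip.move_pose([x,y,.25],down(-np.pi/2))
    except manip.PlanningError as e: print(n,e); continue
    manip.sleep(.2)
    c=viewer.get_calibration("wrist"); im=viewer.get_image("wrist"); D[n]=(c,im)
    cv2.imwrite(f"pics/w_{n}.png",im[:,:,::-1])
pickle.dump(D,open("views.pkl","wb"))
m=np.vstack([np.hstack([D["mat"][1],D["a"][1]]),np.hstack([D["b"][1],D["c"][1]])])
cv2.imwrite("pics/mos.png",cv2.resize(m,(800,500),interpolation=cv2.INTER_AREA)[:,:,::-1])
print(manip.current_clock(),manip.current_q())
E
```

```text
5.4917 [-0.20850196  0.45480708 -0.64591601  1.61590456  0.2920581   1.16954591
 -2.49476686]
```

View pics/mos.png

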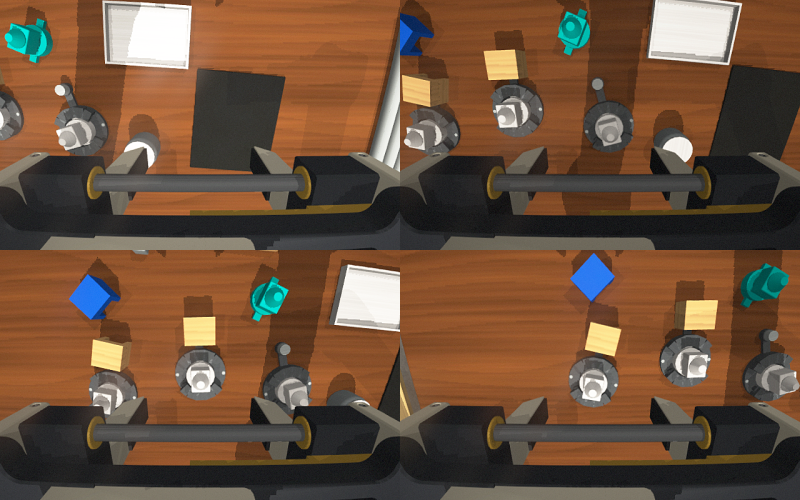

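The mosaic shows all the parts. The mat and tray are in the first tile at about (238,120) and (147,35). The wooden blocks are at (200,331) and (107,354) in tile b. Mount a's button is uncovered, and mounts b and c have theirs covered by wooden blocks. The blue block and turquoise cone are the look-alikes.

```bash
cat >> h.py <<'E'
def comps(mask,amin=300):
    mask=cv2.morphologyEx(mask.astype(np.uint8),cv2.MORPH_OPEN,np.ones((3,3)))
    return [k for k in cv2.findContours(mask,0,cv2.CHAIN_APPROX_NONE)[0] if cv2.contourArea(k)>amin]
def rect(c,ct,z):
    P=ray(c,ct[:,0],z)[:,:2]; m=P.mean(0)
    (x,y),(w,h),a=cv2.minAreaRect(((P-m)*1000).astype(np.float32))
    return np.array([x,y])/1000+m,(w/1000,h/1000),a
def blocks(c,im):
    """wooden block tops: bright yellow; returns [(xy,(w,h),angle of w side deg,px)]"""
    h=cv2.cvtColor(im,cv2.COLOR_RGB2HSV)
    m=(h[...,0]>13)&(h[...,0]<30)&(h[...,1]>60)&(h[...,2]>200); m[240:]=0
    return [rect(c,k,.05)+(k.mean((0,1)),) for k in comps(m,500)]
E
python3 - <<'E'
from h import *
import pickle
np.set_printoptions(precision=3,suppress=True)
D=pickle.load(open("views.pkl","rb"))
for n in D:
    c,im=D[n]
    for b in blocks(c,im): print(n,"block",b)
    h=cv2.cvtColor(im,cv2.COLOR_RGB2HSV)
    for nm,m,z in [("bright",(h[...,1]<40)&(h[...,2]>140),.018),("dark",(h[...,2]<60),.005)]:
        m=m.copy(); m[275:]=0
        for k in comps(m,1500):
            x,y,w,hh=cv2.boundingRect(k); print(n,nm,(x,y,w,hh),rect(c,k,z))
c=viewer.get_calibration("side"); im=viewer.get_image("side")
h=cv2.cvtColor(im,cv2.COLOR_RGB2HSV)
for k in comps((h[...,1]<45)&(h[...,2]>110),800):
    x,y,w,hh=cv2.boundingRect(k)
    if 280<x<340: print("side tray",(x,y,w,hh),rect(c,k,.018))
E
```

```text
mat bright (598, 91, 42, 168) (array([ 0.483, -0.673]), (0.23082728576660155, 0.02891652488708496), 0.003345212433487177)
mat bright (164, 1, 143, 109) (array([ 0.631, -0.164]), (0.1610116729736328, 0.11063079833984375), 85.82679748535156)
mat dark (469, 249, 128, 26) (array([ 0.357, -0.582]), (0.20313043212890625, 0.04156093215942383), 88.67079162597656)
mat dark (47, 249, 116, 26) (array([0.359, 0.06 ]), (0.04157218170166015, 0.18565843200683593), 1.0520447492599487)
mat dark (305, 114, 151, 161) (array([ 0.454, -0.339]), (0.1823351135253906, 0.21919036865234376), 85.12993621826172)
a block (array([0.527, 0.362]), (0.05550258255004883, 0.05061153793334961), 76.37776184082031, array([ 25.524, 144.807]))
a block (array([0.57 , 0.187]), (0.050161598205566406, 0.056214073181152346), 0.7428183555603027, array([161.559, 103.263]))
a bright (397, 0, 150, 104) (array([ 0.63 , -0.163]), (0.16090097045898438, 0.11084342193603515), 85.91584014892578)
a dark (41, 249, 127, 26) (array([0.35 , 0.336]), (0.0416083984375, 0.20228347778320313), 1.0051405429840088)
a dark (469, 104, 171, 171) (array
[... 903 characters left out ...]
lock (array([0.527, 0.361]), (0.05701067733764648, 0.05054932022094726), 76.65953826904297, array([324.271, 142.514]))
c block (array([0.57 , 0.187]), (0.05029056930541992, 0.05665698623657227), 1.7296854257583618, array([480.984, 103.344]))
c bright (287, 192, 45, 50) (array([0.426, 0.38 ]), (0.05827435302734375, 0.06906919860839844), 89.73564147949219)
c dark (469, 249, 128, 26) (array([0.349, 0.046]), (0.20342173767089844, 0.04158377456665039), 88.53594207763672)
c dark (41, 249, 127, 26) (array([0.352, 0.69 ]), (0.04155943298339844, 0.20156109619140625), 0.9305768609046936)
side tray (309, 223, 50, 44) (array([0.522, 0.154]), (0.1458121337890625, 0.12650666046142578), 1.1125308275222778)
```

```bash
cat >> h.py <<'E'
GD=manip.grip_depth
def ik(xy,z,a):
    """best of the two equivalent yaws"""
    q0=np.array(manip.current_q()); best=None
    for k in (0,np.pi,):
        q=manip.solve_ik([*xy,z],down(a+k))
        if q is not None:
            q=np.array(q); d=abs(q-q0).max()
            if abs(q[6])<2.5 and (best is None or d<best[0]): best=(d,q,a+k)
    return best
def over(xy,z,a):
    b=ik(xy,z,a); manip.move_pose([*xy,z],down(b[2])); return b[2]
def st(t=""):
    print(t,"t%.1f"%manip.current_clock(),"tcp",np.round(manip.current_tool_pos(),4),"F",np.round(manip.current_force(),1),"gap %.4f"%manip.current_finger_gap(),"gf %.1f"%manip.current_gripper_force(),"q7 %.2f"%manip.current_q()[6],flush=True)
E
python3 - <<'E'
from h import *
import pickle
c,im=pickle.load(open("views.pkl","rb"))["b"]
cv2.imwrite("pics/crop.png",cv2.resize(im[30:250,100:560,::-1],None,fx=1.7,fy=1.7,interpolation=cv2.INTER_CUBIC))
print(GD)
E
```

```text
0.0188
```

View pics/crop.png

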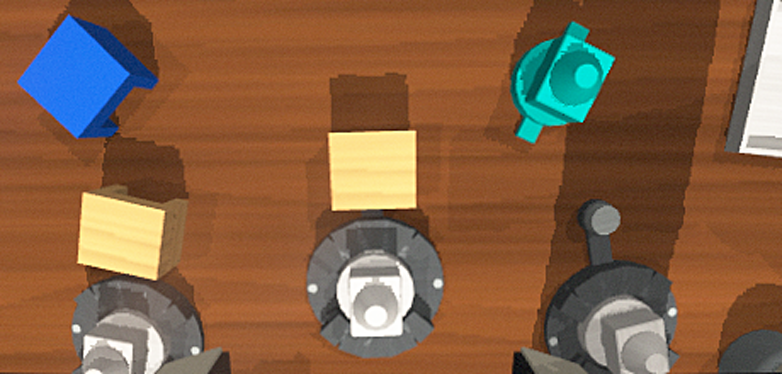

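Candidates in frame b are wooden blocks at (170,168) and (319,130) and a blue block at about (145,75). The two wooden ones sit in front of mounts over their buttons, and the blue one is the excluded look-alike. I'll pick the wooden ones.

```bash
cat >> h.py <<'E'
TRAY=np.array([.631,-.164]); TA=np.radians(-4.1); MAT=np.array([.454,-.339]); MA=np.radians(-4.9)
def loc(o,a,x,y): return o+np.array([x*np.cos(a)-y*np.sin(a),x*np.sin(a)+y*np.cos(a)])
def look(x,y):
    manip.move_pose([x,y,.25],down(-np.pi/2)); manip.sleep(.2)
    return viewer.get_calibration("wrist"),viewer.get_image("wrist")
def find_block(x,y,near):
    c,im=look(x,y); b=min(blocks(c,im),key=lambda b:np.hypot(*(b[0]-near)))
    a=b[2] if b[1][0]>b[1][1] else b[2]+90   # direction of the 56 mm side = block y
    print("block",b[0],b[1],a); return b[0],np.radians(a)
def block_to_tray(xy,a,slot):
    effector.open_jaws()
    over(xy,.12,a); manip.servo_line([*xy,.021]); effector.close(25); st("grip")
    manip.servo_line([*xy,.16]); st("lift")
    t=loc(TRAY,TA,0,slot); over(t,.16,TA); manip.servo_line([*t,.05]); manip.servo_line([*t,.0255],vel=.04); st("set")
    effector.open_jaws(); manip.servo_line([*t,.16]); st("clear")
E
python3 - <<'E'
from h import *
xy,a=find_block(.49,.37,np.array([.527,.361]))
block_to_tray(xy,a,-.038)
xy,a=find_block(.52,.19,np.array([.570,.187]))
block_to_tray(xy,a,.038)
E
```

```text
block [0.52675255 0.36106326] (0.0569200668334961, 0.05051388931274414) 76.84471893310547
grip t9.9 tcp [0.5269 0.361  0.0212] F [ 0.7 -0.1  1.7] gap 0.0557 gf 25.0 q7 0.01
lift t11.0 tcp [0.5264 0.3603 0.1588] F [ 0.5 -0.  -1.2] gap 0.0560 gf 25.0 q7 0.11
set t14.7 tcp [ 0.6282 -0.2018  0.0252] F [ 0.1 -0.1 -1. ] gap 0.0558 gf 25.0 q7 -0.36
clear t16.5 tcp [ 0.6275 -0.202   0.1589] F [ 0.8 -0.5  0.1] gap 0.0917 gf 0.0 q7 -0.27
block [0.56999375 0.18748441] (0.05007932281494141, 0.055900310516357424) 91.22978687286377
grip t20.8 tcp [0.5701 0.1874 0.0211] F [ 0.2 -0.1  1.3] gap 0.0558 gf 25.0 q7 -2.38
lift t21.9 tcp [0.5693 0.187  0.1589] F [-0.2  0.  -1.9] gap 0.0559 gf 25.0 q7 -2.27
set t25.1 tcp [ 0.6337 -0.126   0.0252] F [ 0.7 -0.2 -1.5] gap 0.0557 gf 25.0 q7 -0.52
clear t26.9 tcp [ 0.6329 -0.1263  0.1589] F [ 0.2  0.5 -0.2] gap 0.0918 gf 0.0 q7 -0.43
```

```bash
python3 - <<'E'
from h import *
import pickle
D={};tiles=[]
c,im=look(.55,-.17); tiles.append(cv2.resize(im[:275],(400,172)))
print([b[0] for b in blocks(c,im)])
row=[]
for n,x,y in [("a",.439,.005),("b",.478,.186),("c",.4375,.382)]:
    try: c,im=look(x-.01,y)
    except manip.PlanningError: print("far"); c,im=look(x+.02,y)
    D[n]=(c,im); r=rectify(im,c,.024,x-.08,x+.14,y-.1,y+.1,2000)
    g=cv2.GaussianBlur(cv2.cvtColor(r,cv2.COLOR_RGB2GRAY),(0,0),2)
    C=cv2.HoughCircles(g,cv2.HOUGH_GRADIENT,1.5,400,param1=60,param2=20,minRadius=100,maxRadius=115)
    B=cv2.HoughCircles(g[:200],cv2.HOUGH_GRADIENT,1,400,param1=60,param2=10,minRadius=19,maxRadius=25)
    P=[]
    for q in (C,B):
        if q is None: print(n,"none"); continue
        u,v,rr=q[0,0]; P.append(np.array([x+.14-v/2000,y+.1-u/2000])); print(n,P[-1],rr/2)
        cv2.circle(r,(int(u),int(v)),int(rr),(255,0,0),1); cv2.circle(r,(int(u),int(v)),2,(255,0,0),-1)
    if len(P)==2: d=P[1]-P[0]; print(n,"dist",np.hypot(*d),"ang",np.degrees(np.arctan2(d[1],d[0])))
    row.append(cv2.resize(r,(264,290)))
pickle.dump(D,open("views2.pkl","wb"))
out=np.zeros((470,800,3),np.uint8); out[:172,:400]=tiles[0]; out[176:466,:792]=np.hstack(row)
cv2.imwrite("pics/mounts.png",out[:,:,::-1]); st()
E
```

```text
[array([ 0.62752508, -0.2023392 ]), array([ 0.63280844, -0.12395416]), array([0.72153864, 0.10224496])]
a [ 0.42712498 -0.02362501] 52.025
a [0.53275 0.01625] 10.55
a dist 0.11290112 ang 20.68226
b [0.47737497 0.18512502] 55.4
b [0.57075    0.18925002] 10.55
b dist 0.093466096 ang 2.5294926
c [0.430875 0.379625] 56.225
c [0.52425 0.36225] 10.35
c dist 0.09497776 ang -10.540907
 t31.5 tcp [0.4288 0.3801 0.2498] F [-0.2 -0.1 -0.3] gap 0.0916 gf 0.0 q7 -2.56
```

View pics/mounts.png

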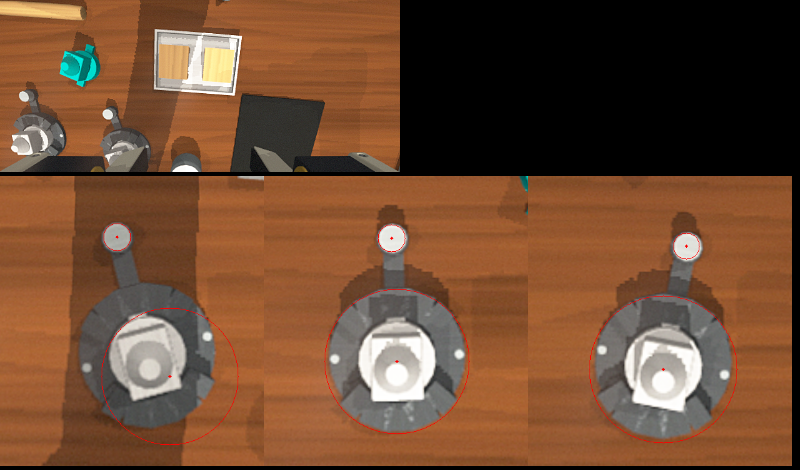

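Both blocks lie side by side in the tray. The rectified views put the buttons cleanly at (117,237), (392,238) and (687,246). The Hough ring circles are unreliable, but the two white screws on each mount (for example (86,367) and (207,336)) mark its y axis, so I'll use those.

```bash
python3 - <<'E'
from h import *
import pickle
D=pickle.load(open("views2.pkl","rb")); M={}
but=dict(a=[.53275,.01625],b=[.57075,.18925],c=[.52425,.36225])
seed=dict(a=[(86,191),(207,160)],b=[(70,183),(195,178)],c=[(74,174),(196,198)])
for n,x,y in [("a",.439,.005),("b",.478,.186),("c",.4375,.382)]:
    c,im=D[n]; r=rectify(im,c,.024,x-.08,x+.14,y-.1,y+.1,2000); g=cv2.cvtColor(r,cv2.COLOR_RGB2GRAY)
    P=[]
    for u,v in seed[n]:
        u,v=int(u/.66),int(v/.66); w=g[v-14:v+15,u-14:u+15].astype(float)
        k=(w>(w.max()+np.median(w))/2); vv,uu=np.nonzero(k)
        P.append(np.array([x+.14-(v-14+vv.mean())/2000,y+.1-(u-14+uu.mean())/2000]))
    d=P[0]-P[1]; m=(P[0]+P[1])/2; ang=np.arctan2(d[1],d[0])-np.pi/2; e=np.array(but[n])-m
    ab=np.arctan2(e[1],e[0]); m2=but[n]-.092*np.array([np.cos(ab),np.sin(ab)])
    print(n,m,"dots",np.hypot(*d),"dist",np.hypot(*e),"angdots",np.degrees(ang),"angbut",np.degrees(ab))
    M[n]=((m+m2)/2,ab,np.array(but[n])); print(M[n])
    # IK check of the turn
    for k in (0,np.pi):
        s=[manip.solve_ik([*M[n][0],.029],down(ab+np.pi/2+k+np.radians(t))) for t in (0,45,95)]
        print(np.degrees(k),[None if q is None else round(q[6],2) for q in s])
pickle.dump(M,open("M.pkl","wb"))
E
```

```text
a [ 0.44592964 -0.00616131] dots 0.09425113420411098 dist 0.08966627523699022 angdots 14.549941980024588 angbut 14.474038933102387
(array([ 0.44479982, -0.00645295]), np.float64(0.2526196354444839), array([0.53275, 0.01625]))
0.0 [np.float64(0.81), np.float64(1.59), np.float64(-2.32)]
180.0 [np.float64(-1.8), np.float64(-1.03), np.float64(-0.29)]
b [0.4811813  0.18543902] dots 0.09441278810613465 dist 0.08964973825535417 angdots 2.2324116304412978 angbut 2.4363565976998287
(array([0.48000723, 0.18538907]), np.float64(0.042522444382548916), array([0.57075, 0.18925]))
0.0 [np.float64(0.28), np.float64(1.06), np.float64(-2.53)]
180.0 [np.float64(-2.31), np.float64(-1.63), np.float64(-0.87)]
c [0.43627207 0.37993782] dots 0.09448907970663384 dist 0.08973836695218872 angdots -11.465441936777523 angbut -11.367677801203946
(array([0.43516344, 0.38016071]), np.float64(-0.19840340593687827), array([0.52425, 0.36225]))
0.0 [np.float64(-0.12), np.float64(0.54), np.float64(1.41)]
180.0 [np.float64(-2.49), np.float64(-2.19), np.float64(-1.43)]
```

```bash
cat >> h.py <<'E'
import pickle, sys
def press(but,ab):
    effector.close(10); over(but,.10,ab+np.pi/2); manip.servo_line([*but,.03]); st("pre-press")
    manip.servo_line([*but,.0127],vel=.02); st("pressed"); manip.servo_line([*but,.10]); effector.open_jaws()
def grab(m,a,k):
    manip.move_pose([*m,.12],down(a+k)); manip.servo_line([*m,.05]); manip.servo_line([*m,.029],vel=.05); st("at cone")
    effector.close(30); manip.sleep(.2); st("gripped")
def turn(m,a,k,deg=92):
    for t in np.linspace(0,deg,11)[1:]:
        q=manip.solve_ik([*m,.029],down(a+k+np.radians(t)))
        if q is None or abs(np.array(q)-manip.current_q()).max()>.6: st("IK jump at %g"%t); sys.exit()
        manip.movej(q)
        F=np.array(manip.current_force()); T=np.array(manip.current_wrist_torque())
        if np.hypot(*F[:2])>20 or abs(T[2])>3: print(t,F,T); st("stop"); sys.exit()
    st("turned"); print("T",np.round(manip.current_wrist_torque(),2))
def lift(m):
    manip.servo_line([*m,.055],vel=.04); st("lift1")
    manip.servo_line([*m,.16]); st("lifted")
def place(x,y):
    t=loc(MAT,MA,x,y); over(t,.16,MA+np.pi/2); manip.servo_line([*t,.05]); manip.servo_line([*t,.031],vel=.03); manip.sleep(.2)
    f0=manip.current_force()[2]; st("above mat")
    for z in np.arange(.030,.0244,-.0005):
        manip.servo_line([*t,z],vel=.01)
        if manip.current_force()[2]-f0>2: break
    st("down %.4f"%z); effector.open_jaws(); manip.servo_line([*t,.06],vel=.08); manip.servo_line([*t,.18]); st("released")
def mount(n):
    _,ab,but=pickle.load(open("M.pkl","rb"))[n]
    return but-.092*np.array([np.cos(ab),np.sin(ab)]),ab,but
E
python3 - <<'E'
from h import *
m,ab,but=mount("a"); print(m)
press(but,ab); a=ab+np.pi/2
grab(m,a,np.pi)
turn(m,a,np.pi); lift(m)
E
```

```text
[ 0.44366999 -0.0067446 ]
pre-press t35.1 tcp [0.5332 0.0171 0.0304] F [ 0.3 -1.5  0.2] gap 0.0002 gf 0.0 q7 -1.76
pressed t36.1 tcp [0.5331 0.0163 0.0128] F [ 2.4 -0.7  3.1] gap 0.0003 gf 1.5 q7 -1.78
at cone t39.9 tcp [ 0.4435 -0.0067  0.0288] F [0.4 0.2 0.1] gap 0.0916 gf 0.0 q7 -1.75
gripped t41.0 tcp [ 0.4437 -0.0068  0.029 ] F [ 0.7 -0.4  0.3] gap 0.0353 gf 30.0 q7 -1.75
turned t43.6 tcp [ 0.4437 -0.0067  0.029 ] F [-1.  -0.3  2.3] gap 0.0357 gf 30.0 q7 -0.44
T [-0.01 -0.11  0.04]
lift1 t44.4 tcp [ 0.4436 -0.0069  0.055 ] F [ 0.2  0.4 -2.9] gap 0.0363 gf 30.0 q7 -0.38
lifted t45.2 tcp [ 0.443  -0.007   0.1593] F [-0.3 -0.6 -2.9] gap 0.0360 gf 30.0 q7 -0.19
```

Cone a came out cleanly, and the force readings show its weight. Next I'll place it and check.

```bash
python3 - <<'E'
from h import *
place(-.048,-.032)
c,im=look(.40,-.36) if manip.solve_ik([.40,-.36,.25],down(-np.pi/2)) is not None else look(.46,-.34)
cv2.imwrite("pics/p1.png",im[:,:,::-1])
E
```

```text
above mat t48.5 tcp [ 0.4035 -0.3669  0.0312] F [ 0.6  0.3 -2.9] gap 0.0361 gf 30.0 q7 -1.47
down 0.0255 t51.0 tcp [ 0.4035 -0.3668  0.026 ] F [-2.5  0.8  5.3] gap 0.0357 gf 30.0 q7 -1.48
released t53.5 tcp [ 0.4027 -0.3665  0.1791] F [-0.4  0.3  0.2] gap 0.0921 gf 0.0 q7 -1.31
```

View pics/p1.png

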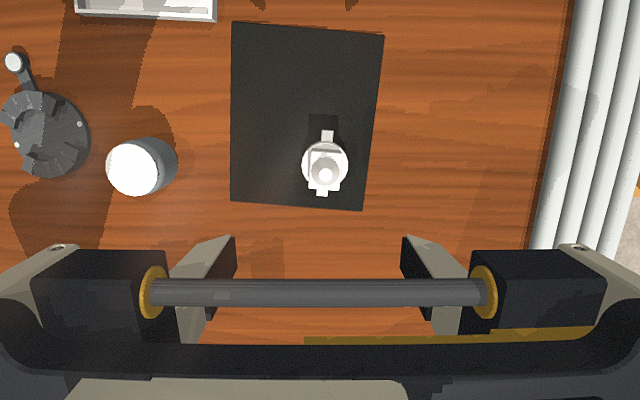

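The cone stands upright at (325,165) on the mat, and mount a at (45,135) is empty. I'll do mount b next.

```bash
python3 - <<'E'
from h import *
for n,k,p in [("b",np.pi,(.048,-.032)),("c",0,(0,.038))]:
    m,ab,but=mount(n); print(n,m)
    press(but,ab); a=ab+np.pi/2
    grab(m,a,k)
    if abs(manip.current_finger_gap()-.036)>.002: sys.exit("bad grip")
    turn(m,a,k); lift(m)
    if manip.current_force()[2]>-1.5: sys.exit("nothing lifted")
    place(*p)
E
```

```text
b [0.47883316 0.18533911]
pre-press t58.3 tcp [0.571  0.1895 0.0303] F [ 0.4 -0.1 -0.2] gap 0.0000 gf 0.0 q7 -2.52
pressed t59.4 tcp [0.5712 0.1894 0.0128] F [2.1 0.4 2.8] gap 0.0008 gf 1.6 q7 -2.52
at cone t63.2 tcp [0.4787 0.1854 0.0289] F [-0.3  0.2 -0.8] gap 0.0920 gf 0.0 q7 -2.55
gripped t64.3 tcp [0.4788 0.1853 0.029 ] F [ 0.7 -0.7  0.5] gap 0.0360 gf 30.0 q7 -2.55
turned t66.9 tcp [0.4788 0.1855 0.029 ] F [-1.4  0.2  2.2] gap 0.0355 gf 30.0 q7 -1.16
T [-0.05 -0.2   0.08]
lift1 t67.7 tcp [0.4788 0.1852 0.0549] F [-0.2  0.9 -3.6] gap 0.0358 gf 30.0 q7 -1.12
lifted t68.6 tcp [0.4784 0.1847 0.1591] F [ 0.7  0.6 -3.6] gap 0.0362 gf 30.0 q7 -1.01
above mat t72.4 tcp [ 0.4993 -0.375   0.0312] F [-0.7 -0.5 -3.2] gap 0.0359 gf 30.0 q7 -1.61
down 0.0255 t74.9 tcp [ 0.4992 -0.375   0.026 ] F [-1.8  0.7  3.9] gap 0.0359 gf 30.0 q7 -1.62
released t77.5 tcp [ 0.4983 -0.3748  0.1789] F [0.2 0.8 0.1] gap 0.0917 gf 0.0 q7 -1.50
c [0.43405481 0.3803836 ]
pre-press t82.2 tcp [0.5241 0.3626 0.0301] F [0.1 0.2 0.8] gap 0.0004 gf 0.0 q7 -0.03
pressed t83.2 tcp [0.5247 0.3625 0.0128] F [2.1 0.  2.4] gap 0.0004 gf 1.7 q7 -0.04
at cone t87.0 tcp [0.4339 0.3804 0.0289] F [ 1.1  0.3 -0.1] gap 0.0915 gf 0.0 q7 -0.21
gripped t88.1 tcp [0.434  0.3803 0.029 ] F [-0.4 -0.7  2. ] gap 0.0356 gf 30.0 q7 -0.21
turned t90.9 tcp [0.434  0.3805 0.029 ] F [0.2 0.4 0.3] gap 0.0357 gf 30.0 q7 1.32
T [ 0.23 -0.08 -0.03]
lift1 t91.7 tcp [0.4341 0.3802 0.0549] F [-0.1  0.3 -2.5] gap 0.0359 gf 30.0 q7 1.34
lifted t92.5 tcp [0.4339 0.3797 0.1592] F [-0.1 -0.6 -3.4] gap 0.0362 gf 30.0 q7 1.42
above mat t96.8 tcp [ 0.4574 -0.3012  0.0312] F [ 0.2  0.3 -2.5] gap 0.0360 gf 30.0 q7 1.29
down 0.0255 t99.3 tcp [ 0.4573 -0.3011  0.026 ] F [-3.5  0.7  4.2] gap 0.0356 gf 30.0 q7 1.29
released t101.9 tcp [ 0.4565 -0.3011  0.1791] F [-0.   0.2 -1.5] gap 0.0922 gf 0.0 q7 1.44
```

```bash
python3 - <<'E'
from h import *
c,im=look(.45,-.24); print([b[0] for b in blocks(c,im)])
s=viewer.get_image("side")
cv2.imwrite("pics/fin.png",np.vstack([im[:270],cv2.resize(s[100:360,180:500],(640,520))])[:600,:,::-1])
E
```

```text
[array([ 0.61520522, -0.20127136]), array([ 0.61873106, -0.11625078])]
```

View pics/fin.png

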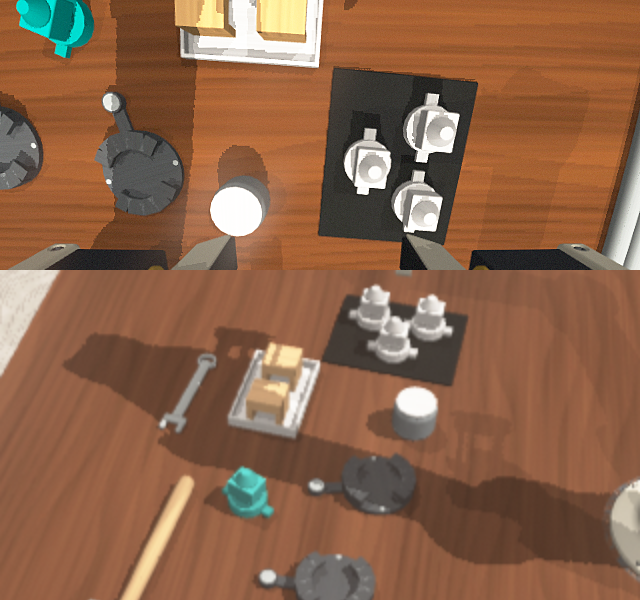

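The three cones stand upright well inside the mat, at (430,130), (368,163) and (418,205). Both blocks lie flat and separate in the tray, and the mounts in view are empty.

```bash
python3 -c "
from bench import manip
print(manip.hand_in(), manip.current_clock())"
```

```text
the job is handed in; nothing more can be done
the job is handed in; nothing more can be done
```

The job is handed in: both wooden blocks lie side by side in the tray and all three cones stand upright on the mat, done in about 103 s with cones gripped at 30 N and the tin, hammer, wrench and look-alikes left alone.

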